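# Close the dust cover over the clean bearing

## Task

Grinding is about to start: shut the hinged dust cover of the green case that holds the ball bearing. Swing the cover, which has a yellow handle, up over the top and lower it gently until it lies fully down on the case, without letting it drop, then let go. Leave the cover of the other case, with the blue spring in it, standing open.

Things in the scene. Friction and masses are not known exactly. Their poses are not given: they have to be found in the camera images.
- bearing_case: green open steel case, 104 (x) x 124 (y) x 52 mm high, screwed to the bench, a steel ball bearing (72 mm wide, 18 high) lying in it. Origin: centre of underside; z up; -x is its front. Hinge axis of its cover parallel to the case's y at x = +56, z = 54.5 mm. An identical case nearby holds a blue coil spring and a nut; which of them stands left varies.
- bearing_cover (a joint): hinge angle (rad) of this case's grey cover, a 108 x 126 x 5 mm plate, about 0.3 kg. 0 = closed, level on the case, pointing to the case's -x, on a stop; pi/2 = upright; 2.0 = open, leaning back past upright on its stop lugs, as it starts. The hinge is nearly free: unheld, the cover falls shut from below pi/2 and falls back open from above.
- bearing_cover_grip (a point): grip point on the centre line of the cover's yellow handle, 145 mm from the hinge axis. The handle is a bar in line with the cover, 24 mm wide (along the hinge) and 16 thick, reaching from the cover's free edge at 109 to 169 mm from the hinge axis. Pinched across the 24 mm it can turn between the finger pads. Point's height: 186 mm open, 54.5 closed. Its y is along the hinge axis.
- spring_cover (a joint): hinge angle of the same kind of cover on the other case (the one with the blue spring), rad, same meaning; starts open at 2.0 and must stay open.

How it is judged:
At the end, for the whole second after the job is handed in: The cover of the case with the bearing lies closed (hinge angle under 0.08 rad) and at rest, and the cover of the case with the spring still stands open (over 1.8 rad) (value of joint bearing_cover below 0.08 rad and velocity of joint bearing_cover between -0.1 and 0.1 rad/s and value of joint spring_cover above 1.8 rad); the robot touches nothing.
It fails at once if the bearing case's cover slams: it turns towards shut faster than 3.5 rad/s (about 0.5 m/s at the handle) within the last 0.5 rad (value of joint bearing_cover below 0.5 rad and velocity of joint bearing_cover below -3.5 rad/s).
It fails at once if the cover of the other case is swung off its open stop (below 1.6 rad) (value of joint spring_cover below 1.6 rad).
It also fails if it takes over 38 s, if anything falls off the work surface, if the arm or the gripper's body presses on something with over 40 N, if the wrist force passes 120 N, or if a joint passes its speed limit or range.

## Robot

A 6-joint arm with a two-finger parallel gripper is mounted at the origin on a cart in front of the work surface, level with it; the furniture and walls round the work are solid. World frame = base frame: x ahead of the robot, y to its left, z up, the work surface at z = 0. Lengths are in m, angles in rad, forces in N, time in s.
With the tool pointing down it reaches from about 0.35 to 0.875 m from the base axis. Payload 4.2 kg.
Tool frame: the origin (TCP) lies midway between the tips of the shut fingers; the grasp point (between the pads) lies 19 mm behind it; z points along the fingers, y is the line along which they close (so a half turn about z gives the same grasp; the last joint's range is limited). The gripper opens to 85 mm and grips with 20 to 120 N. Pads are 22 mm wide; open, the fingers measure 114 mm over their backs; the gripper's body (76 mm by 85 mm) begins 54 mm behind the grasp point. The pads swing forward as they close: fully open they stand 13 mm farther back than shut.
Start: joints at [-0.86, 0.385, 0.008, 0, -1.194, -0.259], TCP at [0.273, -0.562, 0.231] pointing down, gripper open.
Joint ranges: [-3.14, 3.14], [-1.21, 2.06], [-1.07, 1.41], [-3.16, 2.05], [-2.99, -0.16], [-3.1, 3.1]. Speed limits (rad/s): [2.79, 2.79, 3.14, 3.14, 3.14, 3.14].

## Interface

Orientations are given as a unit quaternion [w, x, y, z].
In Python, from plant import sensors, imaging, workorder, models gives the robot as it stands.
- The arm moves only by the tool carry_out, never from a script. Its argument "rows" is text: rows parted by semicolons, each of 7 numbers parted by spaces: the closure in counts, from 0 (fully open) to 255 (shut), then the shift along the tool's x, y, z in mm, then the turn, a rotation vector about the tool's x, y, z in degrees. In form: grip tx ty tz rx ry rz; .... A call has exactly 10 rows; each row is the pose to reach, as a shift and turn from the pose commanded when the call began, along the tool's axes at that moment; what a row does not reach only later rows make up. A row lasts 1/12 s, in which the tool goes at most 41.7 mm and 7.16 degrees, less where a joint would pass 70% of its speed; a pose out of reach is approached as far as the arm can. A call with a gripper value outside its range is refused whole. The fingers move at their own pace and stop on an object; "grip_force" is the grip in N (left out, the last holds). Time passes only in rows, so rows that repeat a pose let the fingers close, or fill a call up. It gives the time, the measured TCP pose, the force, the opening and the grip force at its end, in the units of the state.
- sensors.state(): the state, without advancing time (a new reading comes with each control period).
- imaging.read_camera(name): name is "scene" or "top"; returns the picture (400x640x3 uint8, red, green, blue); there is no depth.
- imaging.camera_model(name): a dict with "mtx" (3x3 intrinsics, pixels), "rvec" (rotation vector, rad) and "tvec" (3), from world to camera coordinates, as OpenCV has them. Camera axes: x right, y down, z forward; pixel columns grow to the right and rows downward; lengths in m; the calibration is good to about 2 mm. A picture is of the moment at which its call begins. camera_model takes no time and is no camera call.
- workorder.close_job(): hands the job in; it is judged then, once.
Trained networks look in the newest picture that a camera, given by its name, has taken for a name from the list of things; names that differ only in an ending like _2 or _b are one class to them, and where a whole thing is asked for, a point or a joint stands for the part that bears it (a point fixed in the world has none). Each returns a list of dicts, best first, with "conf" (0 to 1); they miss things now and then, are a little off and sometimes report something else, mostly with a low value. They report only what shows in the picture. A call takes as long as a camera call.
- models.outline_of(target, camera): "region" (400x640 bool, what is visible of it).
- models.tip_of(target, camera): "at" ([x, y, z] in m, in world coordinates, good to about 4 mm: a listed point, or the origin of a listed thing).
The state is a dict: "time_s": time; "joints": joint angles; "qd": joint speeds; "tau": joint torques, N m; "tcp_pos": TCP position; "tool_rot": TCP orientation; "ft_force": force on the tool from outside, world axes, zero at the start; "moment": the same for the moment, N m; "gripper_width": finger opening in m; "gripper_force": force on a finger pad.
Only numpy, scipy, OpenCV 4.12 (cv2) and the standard library are available. Lean on these libraries where they do the work, as an engineer would, in place of code of your own. Each camera call takes 0.05 s, during which the arm holds its last target. There are 200 camera calls.

## Working session

There is one attempt and no reset: what is moved stays moved. The work goes in short steps, Python scripts to look and compute and a tool call to move; the robot and the scene stay as the last step left them, time stands still between calls to the robot, and variables do not carry over. Pictures are saved under pics/ and viewed, at most 10 in all, crops included, and the job is handed in when it is done.

Besides the shell and the picture viewer there is one more tool, called after "Call:" as name(argument=value, ...), one argument or row to a line, values as JSON. carry_out: Moves the arm, as the interface text tells. Its arguments: {"type":"object","properties":{"rows":{"type":"string"},"grip_force":{"type":"number"}},"required":["rows"]}

```bash
mkdir -p pics; ls
python3 - <<'E'
from plant import sensors, imaging, models
import cv2, numpy as np
s=sensors.state(); print({k:np.round(v,3) for k,v in s.items()})
a=imaging.read_camera("scene"); b=imaging.read_camera("top")
cv2.imwrite("pics/a.png",cv2.cvtColor(np.vstack([a,b])[:, :],cv2.COLOR_RGB2BGR)[:600] if 0 else cv2.cvtColor(a,4)); cv2.imwrite("pics/b.png",cv2.cvtColor(b,4))
for c in("scene","top"):
  for t in("bearing_case","bearing_cover_grip","spring_cover"):
    try: print(c,t,[(np.round(d["at"],3),round(d["conf"],2)) for d in models.tip_of(t,c)])
    except Exception as e: print(c,t,e)
E
```

```text
pics
{'time_s': np.float64(0.0), 'joints': array([-0.86 ,  0.386,  0.007, -0.   , -1.194, -0.259]), 'qd': array([ 0.001,  0.   , -0.001, -0.001,  0.001, -0.002]), 'tau': array([ 0.0000e+00, -3.9229e+01,  1.8841e+01,  4.1860e+00, -5.0000e-03,
        0.0000e+00]), 'tcp_pos': array([ 0.273, -0.562,  0.23 ]), 'tool_rot': array([-0.   , -0.224,  0.975,  0.001]), 'ft_force': array([0.563, 0.303, 0.666]), 'moment': array([ 0.   ,  0.002, -0.022]), 'gripper_force': np.float64(0.0), 'gripper_width': np.float64(0.085)}
scene bearing_case [(array([ 0.512,  0.12 , -0.001]), 0.56)]
scene bearing_cover_grip [(array([0.633, 0.115, 0.189]), 0.64)]
scene spring_cover it knows: bearing_case, bearing_cover_grip
top bearing_case [(array([0.511, 0.122, 0.   ]), 0.93)]
top bearing_cover_grip [(array([0.632, 0.115, 0.182]), 0.84)]
top spring_cover it knows: bearing_case, bearing_cover_grip
```

View pics/a.png

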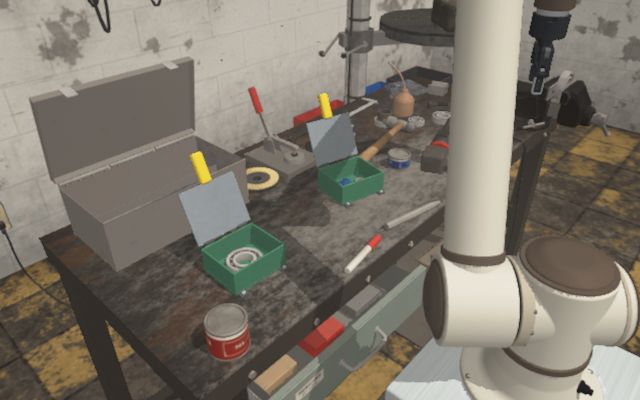

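View pics/b.png

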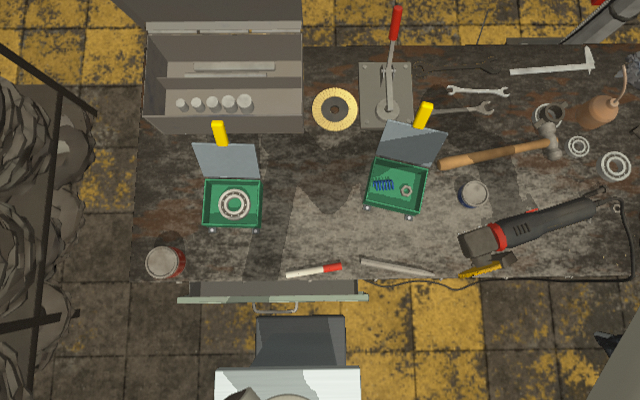

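Scene: the bearing case is on the robot's left, with its green body at about (233,203) in the top picture and its yellow handle at (218,132). The spring case is to its right at (397,186). The networks agree with the expected geometry (grip height 186 mm, 0.12 m behind the case centre). Next I'll fit the yaw.

```bash
cat > h.py <<'E'
import numpy as np, cv2
from plant import sensors, imaging, models
from scipy.spatial.transform import Rotation as R
def proj(P,c="top"):
    m=imaging.camera_model(c); return cv2.projectPoints(np.float64(P),np.float64(m["rvec"]),np.float64(m["tvec"]),np.float64(m["mtx"]),None)[0][:,0]
def ray(uv,z,c="top"):
    m=imaging.camera_model(c); Rm=cv2.Rodrigues(np.float64(m["rvec"]))[0]; C=-Rm.T@np.ravel(m["tvec"])
    d=Rm.T@np.linalg.inv(m["mtx"])@np.array([*uv,1.]); return C+d*(z-C[2])/d[2]
def down(yaw): # tool z down, tool y along hinge (case y), tool x = -case x
    c,s=np.cos(yaw),np.sin(yaw); return R.from_matrix(np.array([[-c,-s,0],[-s,c,0],[0,0,-1]]))
def rel(p,rot,p0,r0): # shift mm and turn deg in the tool frame of pose 0
    return np.round(r0.inv().apply(np.subtract(p,p0))*1e3,1), np.round((r0.inv()*rot).as_rotvec(degrees=True),1)
def now():
    s=sensors.state(); q=s["tool_rot"]; return np.array(s["tcp_pos"]),R.from_quat([q[1],q[2],q[3],q[0]])
E
python3 - <<'E'
from h import *
from scipy.optimize import minimize
a=imaging.read_camera("top"); reg=models.outline_of("bearing_case","top")
print(len(reg),reg[0]["conf"]); 
hsv=cv2.cvtColor(a,cv2.COLOR_RGB2HSV); g=((hsv[...,0]>60)&(hsv[...,0]<90)&(hsv[...,1]>100)).astype(np.uint8); g[:, :190]=0; g[:,275:]=0; g[:150]=0
cs=cv2.findContours(g,0,1)[0]; hull=cv2.convexHull(max(cs,key=cv2.contourArea)); print(cv2.boundingRect(hull),cv2.minAreaRect(hull), reg[0]["region"].sum())
K=np.zeros((400,640),np.uint8); cv2.fillPoly(K,[hull],1)
B=np.array([[x,y,z] for x in(-.052,.052) for y in(-.062,.062) for z in(0,.052)])
def f(v):
    c,s=np.cos(v[2]),np.sin(v[2]); P=B@np.array([[c,s,0],[-s,c,0],[0,0,1]])+[v[0],v[1],0]
    h=cv2.convexHull(np.float32(proj(P))); hh=hull.astype(np.float32)
    i=cv2.intersectConvexConvex(h,hh)[0]; return 1-i/(cv2.contourArea(h)+cv2.contourArea(hh)-i)
for y0 in(-.1,0,.1):
    r=minimize(f,[.511,.121,y0],method="Nelder-Mead",options=dict(initial_simplex=[[.511,.121,y0],[.52,.121,y0],[.511,.13,y0],[.511,.121,y0+.08]])); print(r.x,r.fun)
x,y,_=r.x
for n,uv,z in(("box front rim",(220,118),.12),("box front rim z.1",(220,118),.1),("box bottom front",(220,133),0),("spring handle",(424,115),.186)): print(n,ray(uv,z).round(3))
for yaw in(-.1,-.05,0,.05): print(yaw,np.round([.511+.116*np.cos(yaw),.121+.116*np.sin(yaw)],3))
p,r0=now(); print(p,[rel([.632,.115,.32],down(t),p,r0) for t in(-.05,0)])
E
```

```text
1 0.97
(202, 179, 61, 49) ((231.99307250976562, 202.74267578125), (59.375770568847656, 47.923301696777344), 1.6365771293640137) 5411
[ 0.51345112  0.12021572 -0.06390846] 0.04369320061342419
[ 0.51345211  0.12021035 -0.06392072] 0.04369283755853326
[ 0.51345165  0.12020187 -0.06382386] 0.043693271792928146
box front rim [0.681 0.131 0.12 ]
box front rim z.1 [0.689 0.137 0.1  ]
box bottom front [0.69  0.161 0.   ]
spring handle [ 0.656 -0.279  0.186]
-0.1 [0.626 0.109]
-0.05 [0.627 0.115]
0 [0.627 0.121]
0.05 [0.627 0.127]
[ 0.27284145 -0.56218449  0.23113971] [(array([-618.8,  452.5,  -88.7]), array([ 0. , -0. , 28.7])), (array([-618.8,  452.5,  -88.7]), array([ 0. , -0. , 25.9]))]
```

Call:
carry_out(
  rows="0 0 0 -40 0 0 0; 0 0 0 -80 0 0 0; 0 -30 22 -90 0 0 5; 0 -60 44 -90 0 0 10; 0 -90 66 -90 0 0 15; 0 -120 88 -90 0 0 20; 0 -150 110 -90 0 0 25; 0 -180 132 -90 0 0 29; 0 -210 154 -90 0 0 29; 0 -240 176 -90 0 0 29",
  grip_force=25,
)

```text
time_s: 1.23
tcp_pos: [0.4123, -0.2974, 0.3216]
tool_rot: [0.0, 0.027, 1.0, -0.0]
ft_force: [1.2, -0.4, 0.3]
gripper_width: 0.0849
gripper_force: 0.0
```

Run:
```python
from h import *
p,r=now(); print(p,rel([.63,.114,.32],down(-.06),p,r))
```

```text
[ 0.4123477  -0.29741169  0.32160191] (array([-194.9,  422.7,    1.7]), array([-0. ,  0. ,  0.3]))
```

Call:
carry_out(
  rows="0 -17 37 0 0 0 0; 0 -34 74 0 0 0 0; 0 -51 111 0 0 0 0; 0 -68 148 0 0 0 0; 0 -85 185 0 0 0 0; 0 -102 222 0 0 0 0; 0 -119 259 0 0 0 0; 0 -136 296 0 0 0 0; 0 -153 333 0 0 0 0; 0 -170 370 0 0 0 0",
)

```text
time_s: 2.07
tcp_pos: [0.6023, 0.0631, 0.3216]
tool_rot: [0.0, 0.027, 1.0, 0.0]
ft_force: [0.5, -0.7, 0.7]
gripper_width: 0.0856
gripper_force: 0.0
```

Run:
```python
from h import *
imaging.read_camera("scene")
print([(np.round(d["at"],3),round(d["conf"],2)) for c in("scene",) for d in models.tip_of("bearing_cover_grip",c)])
p,r=now(); print(p,rel([.63,.114,.167],down(-.06),p,r))
```

```text
[(array([0.635, 0.115, 0.187]), 0.77)]
[0.60362078 0.06579751 0.31944728] (array([-24.2,  49.4, 152.4]), array([ 0. , -0.1,  0.6]))
```

Call:
carry_out(
  rows="0 -14 24 0 0 0 0; 0 -28 48 0 0 0 0; 0 -28 48 30 0 0 0; 0 -28 48 60 0 0 0; 0 -28 48 90 0 0 0; 0 -28 48 110 0 0 0; 0 -28 48 125 0 0 0; 0 -28 48 140 0 0 0; 0 -28 48 152 0 0 0; 0 -28 48 152 0 0 0",
)

```text
time_s: 3.0
tcp_pos: [0.6305, 0.1066, 0.1662]
tool_rot: [-0.003, 0.028, 1.0, -0.001]
ft_force: [-0.7, 0.5, -0.5]
gripper_width: 0.0853
gripper_force: 0.0
```

Run:
```python
from h import *
a=imaging.read_camera("scene");b=imaging.read_camera("top")
p,r=now(); print(p,rel([.632,.114,.167],down(-.06),p,r))
g=p-[0,0,-.019]; print(proj([g],"scene"),proj([g],"top"))
A=cv2.resize(a[100:300,100:300],(400,400)); B=cv2.resize(b[50:250,130:330],(400,400))
cv2.imwrite("pics/c.png",cv2.cvtColor(np.hstack([A,B]),4))
```

```text
[0.63238933 0.10709667 0.16941229] (array([0.8, 6.9, 2.4]), array([-0. , -0. ,  0.3]))
[[203.06620727 161.23461113]] [[223.21165982 128.63963655]]
```

View pics/c.png

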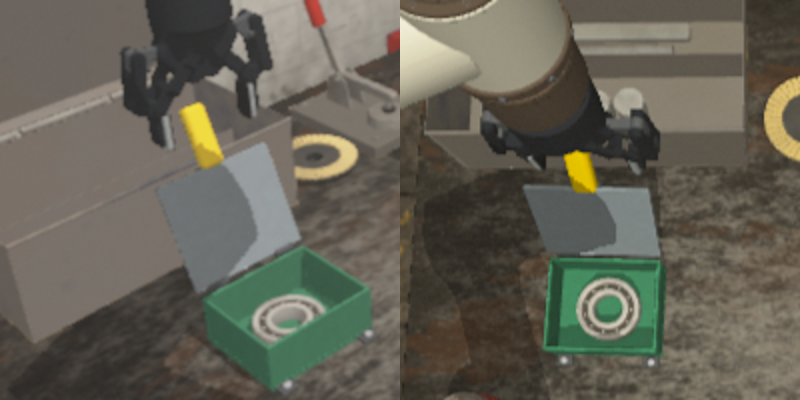

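The fingers straddle the yellow handle (crop: handle at (200,135), fingers at (165,130) and (250,100)). The handle is about 7 mm nearer the left finger. I'll centre on it and close.

Call:
carry_out(
  rows="0 1 7 2 0 0 0; 0 1 7 2 0 0 0; 100 1 7 2 0 0 0; 150 1 7 2 0 0 0; 230 1 7 2 0 0 0; 230 1 7 2 0 0 0; 230 1 7 2 0 0 0; 230 1 7 2 0 0 0; 230 1 7 2 0 0 0; 230 1 7 2 0 0 0",
  grip_force=30,
)

```text
time_s: 3.93
tcp_pos: [0.6321, 0.1169, 0.1679]
tool_rot: [0.001, 0.026, 1.0, 0.001]
ft_force: [-1.0, 6.1, 1.3]
gripper_width: 0.0239
gripper_force: 31.4
```

```bash
cat > arc.py <<'E'
from h import *
p,r=now(); g=p+r.apply([0,0,-.019])
print(p.round(4),"grasp",g.round(4),sensors.state()["gripper_width"], (r.as_matrix()[:,1]).round(3))
yaw=-.06; ex=np.array([np.cos(yaw),np.sin(yaw)]); H=np.array([.514,.1205])+.056*ex
dx=(g[:2]-H)@ex; dz=g[2]-.0545; print("radius",np.hypot(dx,dz),"angle",np.arctan2(dz,-dx),"lateral",(g[:2]-H)@[-ex[1],ex[0]])
E
python3 arc.py
```

```text
[0.6321 0.1169 0.1679] grasp [0.632  0.1168 0.1869] 0.02386915660379025 [0.052 0.999 0.003]
radius 0.14618399107771052 angle 2.008987565011024 lateral 0.0034294965405879583
```

Run:
```python
import numpy as np
r=146.;T=2.009; th=np.linspace(T,.0,31)
tx=r*(np.cos(th)-np.cos(T)); tz=r*(np.sin(T)-np.sin(th))
for k in(0,10,20):
  print(k,"; ".join(f"230 {tx[i]-tx[k]:.0f} {.008*(tx[i]-tx[k]):.1f} {tz[i]-tz[k]:.0f} 0 0 0" for i in range(k+1,k+11)))
```

```text
0 230 9 0.1 -4 0 0 0; 230 18 0.1 -7 0 0 0; 230 28 0.2 -10 0 0 0; 230 37 0.3 -12 0 0 0; 230 47 0.4 -13 0 0 0; 230 57 0.5 -14 0 0 0; 230 66 0.5 -14 0 0 0; 230 76 0.6 -13 0 0 0; 230 86 0.7 -12 0 0 0; 230 95 0.8 -10 0 0 0
10 230 9 0.1 3 0 0 0; 230 19 0.1 6 0 0 0; 230 28 0.2 10 0 0 0; 230 36 0.3 14 0 0 0; 230 45 0.4 19 0 0 0; 230 53 0.4 24 0 0 0; 230 61 0.5 30 0 0 0; 230 68 0.5 37 0 0 0; 230 75 0.6 44 0 0 0; 230 81 0.6 51 0 0 0
20 230 6 0.0 8 0 0 0; 230 11 0.1 16 0 0 0; 230 16 0.1 25 0 0 0; 230 20 0.2 34 0 0 0; 230 23 0.2 43 0 0 0; 230 26 0.2 52 0 0 0; 230 29 0.2 61 0 0 0; 230 30 0.2 71 0 0 0; 230 31 0.2 81 0 0 0; 230 32 0.3 91 0 0 0
```

Call:
carry_out(
  rows="230 9 0 -4 0 0 0; 230 18 0 -7 0 0 0; 230 28 0 -10 0 0 0; 230 37 0 -12 0 0 0; 230 47 0 -13 0 0 0; 230 57 0.5 -14 0 0 0; 230 66 0.5 -14 0 0 0; 230 76 0.5 -13 0 0 0; 230 86 1 -12 0 0 0; 230 95 1 -10 0 0 0",
)

```text
time_s: 4.77
tcp_pos: [0.5366, 0.1204, 0.1781]
tool_rot: [0.001, 0.027, 1.0, -0.0]
ft_force: [1.1, 0.3, 1.8]
gripper_width: 0.0234
gripper_force: 31.3
```

```bash
python3 arc.py
```

```text
[0.5366 0.1204 0.1781] grasp [0.5365 0.1204 0.1971] 0.0233922389769213 [0.054 0.999 0.   ]
radius 0.14648098193869202 angle 1.3399909610805765 lateral 0.0012929656327714321
```

Forces are small and the hinge is tracking.

Call:
carry_out(
  rows="230 9 0 3 0 0 0; 230 19 0 6 0 0 0; 230 28 0 10 0 0 0; 230 36 0.5 14 0 0 0; 230 45 0.5 19 0 0 0; 230 53 0.5 24 0 0 0; 230 61 0.5 30 0 0 0; 230 68 0.5 37 0 0 0; 230 75 0.5 44 0 0 0; 230 81 0.5 51 0 0 0",
)

```text
time_s: 5.6
tcp_pos: [0.4533, 0.1235, 0.125]
tool_rot: [-0.002, 0.027, 1.0, -0.002]
ft_force: [0.4, -6.1, 1.5]
gripper_width: 0.0237
gripper_force: 33.6
```

```bash
python3 arc.py
```

```text
[0.4533 0.1235 0.125 ] grasp [0.4534 0.1236 0.144 ] 0.023724608122742144 [ 0.055  0.998 -0.004]
radius 0.1470256962704956 angle 0.6542071153882129 lateral -0.0005646913832807526
```

Call:
carry_out(
  rows="230 6 0 8 0 0 0; 230 11 0 16 0 0 0; 230 16 0 25 0 0 0; 230 20 0 34 0 0 0; 230 23 0 43 0 0 0; 230 26 0 52 0 0 0; 230 29 0 61 0 0 0; 230 30 0 70 0 0 0; 230 31 0 78 0 0 0; 230 31 0 85 0 0 0",
)

```text
time_s: 6.43
tcp_pos: [0.421, 0.1246, 0.0393]
tool_rot: [-0.004, 0.028, 1.0, -0.003]
ft_force: [-4.5, -2.6, 0.7]
gripper_width: 0.024
gripper_force: 31.7
```

```bash
python3 arc.py
```

```text
[0.421  0.1246 0.0393] grasp [0.4212 0.1247 0.0583] 0.02396534059778965 [ 0.056  0.998 -0.006]
radius 0.14894117500353846 angle 0.02565796352675011 lateral -0.0013918999802535583
```

Lower the last few mm until the stop pushes back.

Call:
carry_out(
  rows="230 -1 0 1 0 0 0; 230 -1 0 2 0 0 0; 230 -1 0 3 0 0 0; 230 -1 0 4 0 0 0; 230 -1 0 5 0 0 0; 230 -1 0 6 0 0 0; 230 -1 0 6 0 0 0; 230 -1 0 6 0 0 0; 230 -1 0 6 0 0 0; 230 -1 0 6 0 0 0",
)

```text
time_s: 7.27
tcp_pos: [0.4211, 0.1245, 0.0334]
tool_rot: [-0.005, 0.028, 1.0, -0.003]
ft_force: [-9.8, -1.3, -0.9]
gripper_width: 0.024
gripper_force: 31.7
```

```bash
python3 arc.py
```

```text
[0.4211 0.1245 0.0334] grasp [0.4213 0.1246 0.0524] 0.02396375470485614 [ 0.056  0.998 -0.006]
radius 0.14883289498585905 angle -0.013921929379016054 lateral -0.001449378897528367
```

Run:
```python
from h import *
a=imaging.read_camera("scene");b=imaging.read_camera("top")
print([(np.round(d["at"],3),round(d["conf"],2)) for c in("scene","top") for d in models.tip_of("bearing_cover_grip",c)])
A=cv2.resize(a[150:300,150:300],(400,400)); B=cv2.resize(b[120:270,160:310],(400,400))
cv2.imwrite("pics/d.png",cv2.cvtColor(np.hstack([A,B]),4))
```

```text
[(array([0.422, 0.123, 0.061]), 0.86)]
```

View pics/d.png

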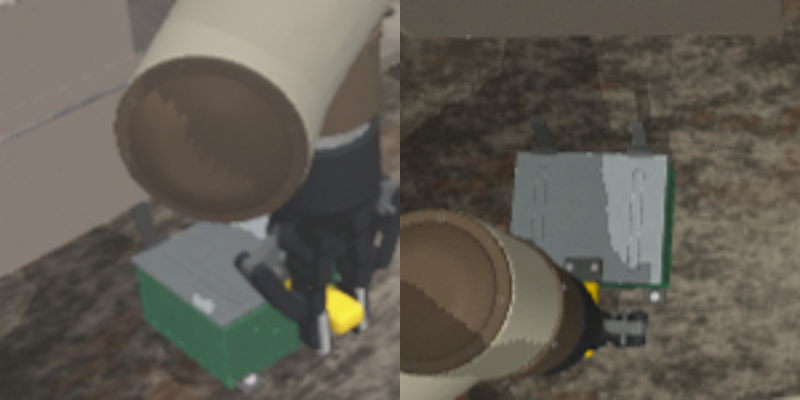

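The cover lies flat on the case rim (crop (215,270) and (595,220)), with the handle still between the fingers. I'll press down slightly to confirm the stop, then let go.

Call:
carry_out(
  rows="230 0 0 1 0 0 0; 230 0 0 2 0 0 0; 230 0 0 3 0 0 0; 230 0 0 4 0 0 0; 230 0 0 4 0 0 0; 230 0 0 4 0 0 0; 230 0 0 4 0 0 0; 230 0 0 4 0 0 0; 230 0 0 4 0 0 0; 230 0 0 4 0 0 0",
)

```text
time_s: 8.3
tcp_pos: [0.4213, 0.1245, 0.0295]
tool_rot: [-0.005, 0.028, 1.0, -0.003]
ft_force: [-7.8, -0.8, -0.2]
gripper_width: 0.0237
gripper_force: 31.7
```

Call:
carry_out(
  rows="230 0 0 1 0 0 0; 230 0 0 2 0 0 0; 230 0 0 3 0 0 0; 230 0 0 4 0 0 0; 230 0 0 5 0 0 0; 230 0 0 5 0 0 0; 230 0 0 5 0 0 0; 230 0 0 5 0 0 0; 230 0 0 5 0 0 0; 230 0 0 5 0 0 0",
)

```text
time_s: 9.13
tcp_pos: [0.4219, 0.1245, 0.0277]
tool_rot: [-0.004, 0.027, 1.0, -0.003]
ft_force: [-14.7, -3.3, 30.3]
gripper_width: 0.0238
gripper_force: 34.4
```

The stop is now felt, with 30 N upward. I'll ease off 3 mm, open and rise.

Call:
carry_out(
  rows="230 0 0 -2 0 0 0; 230 0 0 -3 0 0 0; 150 0 0 -3 0 0 0; 100 0 0 -3 0 0 0; 50 0 0 -3 0 0 0; 50 0 0 -3 0 0 0; 50 0 0 -3 0 0 0; 50 0 0 -3 0 0 0; 50 0 0 -3 0 0 0; 50 0 0 -3 0 0 0",
)

```text
time_s: 9.97
tcp_pos: [0.4262, 0.1273, 0.0293]
tool_rot: [0.0, 0.027, 1.0, 0.0]
ft_force: [0.1, 0.2, 1.0]
gripper_width: 0.0687
gripper_force: 0.0
```

Call:
carry_out(
  rows="50 0 0 -10 0 0 0; 50 0 0 -25 0 0 0; 50 0 0 -45 0 0 0; 50 0 0 -70 0 0 0; 50 0 0 -95 0 0 0; 50 0 0 -120 0 0 0; 50 0 0 -145 0 0 0; 50 0 0 -170 0 0 0; 50 0 0 -190 0 0 0; 50 0 0 -190 0 0 0",
)

```text
time_s: 10.8
tcp_pos: [0.4284, 0.1283, 0.2238]
tool_rot: [0.004, 0.027, 1.0, 0.002]
ft_force: [1.0, 0.8, -0.2]
gripper_width: 0.0687
gripper_force: 0.0
```

Run:
```python
from h import *
a=imaging.read_camera("scene"); s=sensors.state(); print(s["tcp_pos"],s["ft_force"])
print([(np.round(d["at"],3),round(d["conf"],2)) for d in models.tip_of("bearing_cover_grip","scene")])
cv2.imwrite("pics/e.png",cv2.cvtColor(a,4))
```

```text
[0.42711212 0.12787583 0.22146228] [-0.79185479  0.09738862 -1.40327115]
[(array([0.425, 0.123, 0.055]), 0.72)]
```

View pics/e.png

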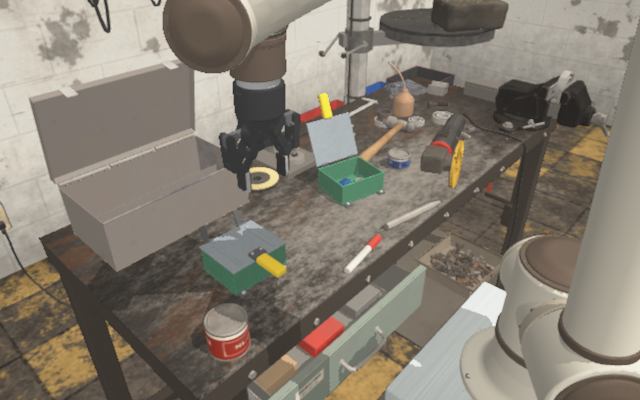

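The bearing case's cover is flat shut, with its handle at (270,265) and the grip height reading 55 mm. The spring cover at (335,135) is still open, and the gripper is clear.

```bash
python3 -c "
from plant import workorder; print(workorder.close_job())"
```

```text
the job is handed in; nothing more can be done
None
```

The bearing case's cover is shut and released, the spring case's cover is still open, and the job is handed in (about 11 s of the 38 s used; the judge's result was not shown).

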